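# Set the stand magnifier over the petri dish

### The job

Set up the stand magnifier so that the petri dish can be examined: while the lens is still wound up high, push the swing arm round with a fingertip until the lens stands centred over the dish, then push the arms of the three-armed star handle on top of the column clockwise (seen from above), round and round, until the lens has come all the way down to its stop. Only push gently with the fingers: grip and lift nothing, and leave the dish and the other things on the bench where they stand.

Things in the scene. Friction and masses are not known exactly. Their poses are not given: they have to be found in the camera images.
- magnifier_stand: Stand magnifier, fixed to the bench: round white foot 124 mm across, 34 mm high; upright steel column 21 mm across; star handle on top (the whole is 241 mm high); swing arm with a large round lens. Origin at the centre of the foot's underside, on the column's axis; z up, its -x side faces the robot.
- swing_arm: Level arm that carries the lens; origin on the column's axis, 10 mm below the bar's mid-height. Along its own -x: collar 41 mm across, then a bar 15 mm wide, 10 mm high, to the lens ring. It turns about the column (vertical axis, 2.8 rad range) and stays where left; about 1.5 N at the lens moves it. It starts near the left end of its range as seen from the robot.
- lens_center (a point): Centre of the lens and its white ring (100 mm across, 14 mm high), 190 mm from the column's axis, at the height of the arm's bar. Wound up it starts 0.107 to 0.1105 m above the bench; on the stop it is 0.0685 m above the bench.
- handle_hub (a point): Hub centre of the star handle on the column's axis, at its arms' mid-height (0.2255 m). Three level steel arms, 9 mm thick, 120 degrees apart, end in black balls 18 mm across centred 51 mm from the axis. The hub is 34 mm across and rises 16 mm above here; the column head below is 33 mm across, so fingers can circle 38 mm from the axis with their tips 15 mm below the arms' mid-height.
- star_handle (a joint): Angle of the star handle, rad, growing clockwise from above. At 0 one arm points along the stand's -x, the others 120 degrees either side. Starts at 0 to 0.9; the stop is at 11.0. It drives a screw: each clockwise turn lowers the lens 24 mm. It stays where left; about 3 N on an arm turns it.
- petri_dish: The dish to be examined: flat open glass petri dish with an upright rim and a thin layer of medium, 60 mm across, 14 mm high, loose. Origin at the centre of its underside. It stands in one of three places under the lens's arc, within 6 mm of the arc; the watch glass and the cork block stand in the other two.
- watch_glass: Shallow curved watch glass, 60 mm across, 11 mm high, loose, not to be disturbed. Origin at the centre of its underside.
- cork_block: Rectangular cork pinning block 45 x 60 x 22 mm, loose, not to be disturbed. Origin at the centre of its underside.
- beaker: Empty glass beaker, 52 mm across, 67 mm high, standing under the arc of the lens near where the lens starts; the wound-up lens passes over it, the lowered lens would strike it. Loose, not to be disturbed. Origin at the centre of its underside.
- vial_near: Capped specimen vial, 27 mm across, 56 mm high, standing on the robot's side of the lens's arc; loose, not to be disturbed. Origin at the centre of its underside.
- vial_side: A second capped specimen vial of the same size, on the robot's side of the arc and farther right; loose, not to be disturbed. Origin at the centre of its underside.
- spare_eyepiece: Spare microscope eyepiece standing on its barrel behind the stand, black, 36 mm across, 54 mm high; loose, not to be disturbed. Origin at the centre of its underside.
- forceps: Steel forceps lying flat near the left front of the bench, 126 mm long, 8 mm high; loose, not to be disturbed. Origin at the centre of the underside.
Not all that is in view belongs to the job. Leave any blue or orange look-alike of the petri_dish alone.

How it is judged:
By the outcome, as a careful person would: the job done as asked, in the order asked, and still so for the second after the job is handed in, with the robot touching nothing.
It also fails if it takes over 72 s, if anything falls off the work surface, if the arm or the gripper's body presses on something with over 40 N, if the wrist force passes 120 N, or if a joint passes its speed limit or range.

### The arm

A 6-joint arm with a two-finger parallel gripper is mounted at the origin on a cart in front of the work surface, level with it; the furniture and walls round the work are solid. World frame = base frame: x ahead of the robot, y to its left, z up, the work surface at z = 0. Lengths are in mm, angles in rad, forces in N, time in s.
With the tool pointing down it reaches from about 275 to 1000 mm from the base axis. Payload 8.4 kg.
Tool frame: the origin (TCP) lies between the finger pads; the fingertips stand r.finger_overhang ahead of it and the grasp point (between the pads) is the TCP (r.finger_overhang is the distance from the TCP to the fingertips, in mm); z points along the fingers, y is the line along which they close (so a half turn about z gives the same grasp; the last joint's range is limited). The gripper opens to 85 mm and grips with 20 to 120 N. Pads are 22 mm wide; open, the fingers measure 114 mm over their backs; the gripper's body (76 mm by 85 mm) begins 54 mm behind the grasp point. The pads swing forward as they close: fully open they stand 13 mm farther back than shut.
Start: joints at [-1.348, 0.353, 1.633, -0, 1.155, -0.002], TCP at [139.318, -609.277, 250.281] pointing down, gripper open.
Joint ranges: [-2.63, 2.63], [-0.92, 2.1], [0.06, 2.66], [-1.3, 4.44], [0, 2.69], [-3.02, 3.02]. Speed limits (rad/s): [2.22, 2.22, 2.79, 3.14, 3.14, 3.14].

### API

Orientations are given as [roll, pitch, yaw] about the fixed x, y, z axes, in that order (R = Rz(yaw) Ry(pitch) Rx(roll)).
In Python, from rig import r, cams, sign_off gives the robot as it stands.
- The arm moves only by the shell command python3 -m crank 'ROWS' [FORCE]. ROWS is JSON, a list of rows, each a list of 7 numbers: the shift along the tool's x, y, z in m, then the turn, a rotation vector about the tool's x, y, z in rad, then the closure, from 0 (fully open) to 1 (shut). In form: [[dx, dy, dz, ax, ay, az, gripper], ...]. A call has 1 to 5 rows; each row is the pose to reach, as a shift and turn from the pose commanded when the call began, along the tool's axes at that moment; what a row does not reach only later rows make up. A row lasts 1/10 s, in which the tool goes at most 50 mm and 8.59 degrees, less where a joint would pass 70% of its speed; a pose out of reach is approached as far as the arm can. A call with a gripper value outside its range is refused whole. The fingers move at their own pace and stop on an object; FORCE is the grip in N (left out, the last holds). Time passes only in rows, so rows that repeat a pose let the fingers close. It gives the time, the measured TCP pose, the force, the opening and the grip force at its end, in the units of the state.
- r.sense(): the state, without advancing time (a new reading comes with each control period).
- cams.grab_frame(name): name is "scene" or "top"; returns a dict with "image" (400x640x3 uint8, red, green, blue), "fx", "fy", "cx", "cy" (pixels), "position" and "orientation" of the camera in the world. Camera axes: x right, y down, z forward; pixel columns grow to the right and rows downward; lengths in mm; the calibration is good to about 2 mm. A picture is of the moment at which its call begins. There is no depth.
- sign_off(): hands the job in; it is judged then, once.
The state is a dict: "clock": time; "qpos": joint angles; "qvel": joint speeds; "joint_efforts": joint torques, N m; "eef_pos": TCP position; "tcp_rot": TCP orientation; "contact_force": force on the tool from outside, world axes, zero at the start; "wrist_torque": the same for the moment, N m; "opening": opening from 0.0 (shut) to 1.0 (fully open); "grasp_force": force on a finger pad.
Only numpy, scipy, OpenCV 4.12 (cv2) and the standard library are available. Lean on these libraries where they do the work, as an engineer would, in place of code of your own. Each camera call takes 0.05 s, during which the arm holds its last target. There are 200 camera calls.

## Working session

There is one attempt and no reset: what is moved stays moved. The work goes in short steps, Python scripts to look and compute and a shell command to move; the robot and the scene stay as the last step left them, time stands still between calls to the robot, and variables do not carry over. Pictures are saved under pics/ and viewed, at most 10 in all, crops included, and the job is handed in when it is done.

```bash
ls; mkdir -p pics; python3 - <<'E'
from rig import r,cams
import cv2
for n in("scene","top"):
    f=cams.grab_frame(n); cv2.imwrite(f"pics/{n}0.png",f["image"][:,:,::-1]); print(n,{k:v for k,v in f.items() if k!="image"})
print(r.sense(), r.finger_overhang)
E
```

```text
pics
scene {'fx': 422.51500448395103, 'fy': 422.51500448395103, 'cx': 327.8483159836236, 'cy': 197.7049670037979, 'position': array([-106.87948393,  579.38680063,  829.24271469]), 'orientation': array([-2.25693525, -0.00954138, -2.18878207])}
top {'fx': 484.8345809620265, 'fy': 484.8345809620265, 'cx': 330.39933878965996, 'cy': 192.28189900042182, 'position': array([ 296.57724228,  102.62849212, 1435.98154772]), 'orientation': array([-2.92019991e+00,  1.11209120e-03, -1.69129484e+00])}
{'clock': 0.1, 'qpos': array([-1.34840779e+00,  3.53602528e-01,  1.63408543e+00,  2.43178942e-05,
        1.15521719e+00, -2.40867969e-03]), 'qvel': array([-0.00050408, -0.00039149, -0.00137939, -0.00150329,  0.00202842,
       -0.00010371]), 'joint_efforts': array([-7.35023059e-04, -6.06358194e+01, -3.42820036e+01, -5.26287272e-05,
        3.91518610e-03, -2.44182735e-05]), 'eef_pos': array([ 139.22588123, -608.85946714,  249.61100018]), 'tcp_rot': array([-3.14028022e+00, -2.53964285e-05,  2.24787366e-01]), 'contact_force': array([-0.78015201,  0.08966407,  0.58112737]), 'wrist_torque': array([ 0.02560347,  0.03544068, -0.02328427]), 'grasp_force': 0.0, 'opening': 1.0038832944586968} 19.0
```

View pics/scene0.png

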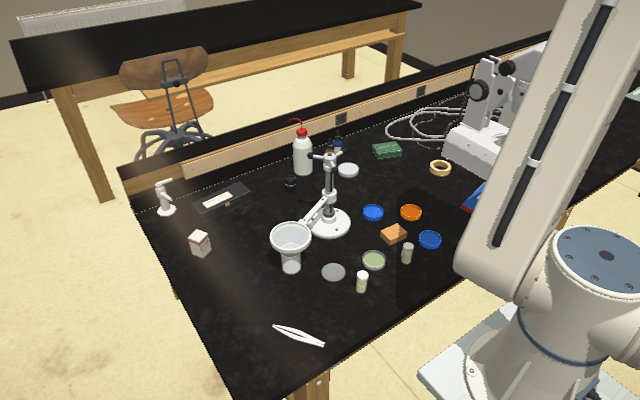

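View pics/top0.png

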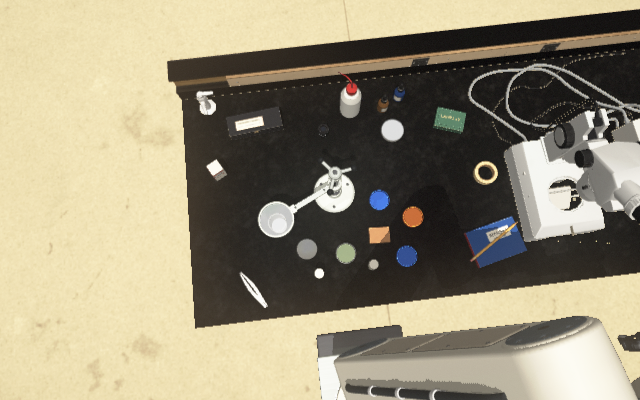

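The scene picture shows the stand foot at (330,222), lens at (291,237), beaker below it at (291,262), watch glass at (333,272), pale-green dish at (373,260), cork at (394,234), and vials at (362,281) and (407,252). 

In the top picture these are: foot (334,192), lens (276,219), watch glass (307,249), dish (346,253), cork (379,235), vials (319,273) and (374,265).

Dish candidates (top view):
- green-medium dish (346,253)
- grey watch glass (307,249)
- blue dishes (379,200) and (407,256)
- orange dish (413,217)
- white disc (392,130)

I choose (346,253), the open glass dish with a thin layer of medium, under the arc and neither blue nor orange. I'll check it in a crop while measuring.

```bash
cat > h.py <<'E'
import numpy as np,cv2
from scipy.spatial.transform import Rotation as R
from rig import r,cams
def ray(f,u,v):
    d=R.from_euler('xyz',f["orientation"]).as_matrix()@np.array([(u-f["cx"])/f["fx"],(v-f["cy"])/f["fy"],1]); return np.array(f["position"]),d
def onz(f,u,v,z):
    p,d=ray(f,u,v); return p+d*(z-p[2])/d[2]
def proj(f,P):
    c=R.from_euler('xyz',f["orientation"]).as_matrix().T@(np.array(P)-f["position"]); return c[0]/c[2]*f["fx"]+f["cx"],c[1]/c[2]*f["fy"]+f["cy"]
def blob(f,m,box):
    u0,v0,u1,v1=box; k=np.zeros(m.shape,np.uint8); k[v0:v1,u0:u1]=m[v0:v1,u0:u1]
    c=max(cv2.findContours(k,cv2.RETR_EXTERNAL,cv2.CHAIN_APPROX_NONE)[0],key=cv2.contourArea)
    return cv2.minEnclosingCircle(c), cv2.boundingRect(c), cv2.fitEllipse(c)
E
python3 - <<'E'
from h import *
F={n:cams.grab_frame(n) for n in("scene","top")}
for n,f in F.items():
    im=f["image"]; hsv=cv2.cvtColor(im,cv2.COLOR_RGB2HSV); g=(im.max(2)>70).astype(np.uint8)
    B=dict(top=dict(dish=((330,240,362,268),12),wg=((292,235,322,264),8),cork=((366,224,392,246),22),v1=((312,265,326,281),56),v2=((366,257,380,272),56),lens=((254,198,296,240),116)),
     scene=dict(dish=((358,246,388,272),12),wg=((318,260,348,283),8),cork=((378,220,409,247),11)))[n]
    for k,(b,z) in B.items():
        (c,rad),bb,e=blob(f,g,b); print(n,k,np.round(e[0]),np.round(rad,1),onz(f,*e[0],z).round(0))
t=F["top"]["image"]; s=F["scene"]["image"]
a=cv2.resize(t[150:290,240:430],None,fx=4,fy=4,interpolation=cv2.INTER_CUBIC)
b=cv2.resize(s[130:300,250:440],None,fx=4,fy=4,interpolation=cv2.INTER_CUBIC)[:590]
cv2.imwrite("pics/t1.png",a[:,:,::-1]);cv2.imwrite("pics/s1.png",b[:,:,::-1])
E
```

```text
scene dish [374. 260.] 12.0 [428.  44.  12.]
scene wg [333. 272.] 12.2 [458. 153.   8.]
scene cork [393. 234.] 13.7 [471. -63.  11.]
top dish [345. 253.] 10.5 [429.  44.  12.]
top wg [306. 249.] 10.4 [455. 156.   8.]
top cork [379. 235.] 12.7 [470. -59.  22.]
top v1 [319. 273.] 5.4 [378. 127.  56.]
top v2 [373. 264.] 5.6 [384. -27.  56.]
top lens [276. 219.] 21.5 [536. 225. 116.]
```

View pics/t1.png

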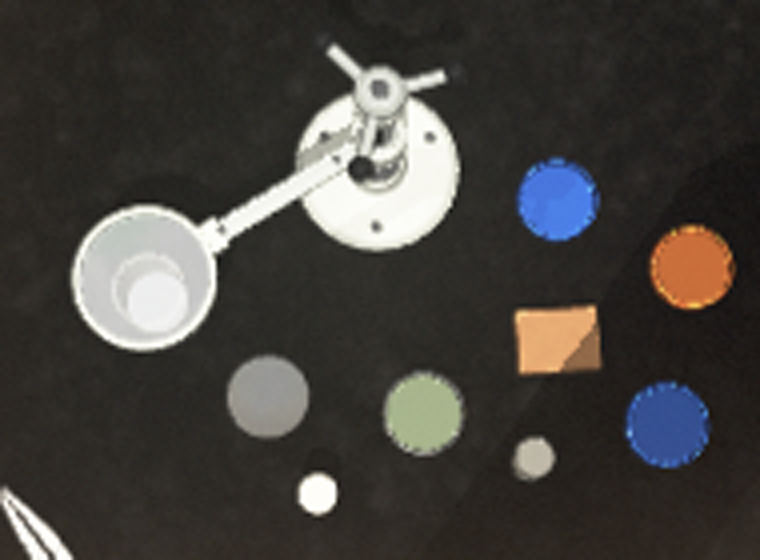

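View pics/s1.png

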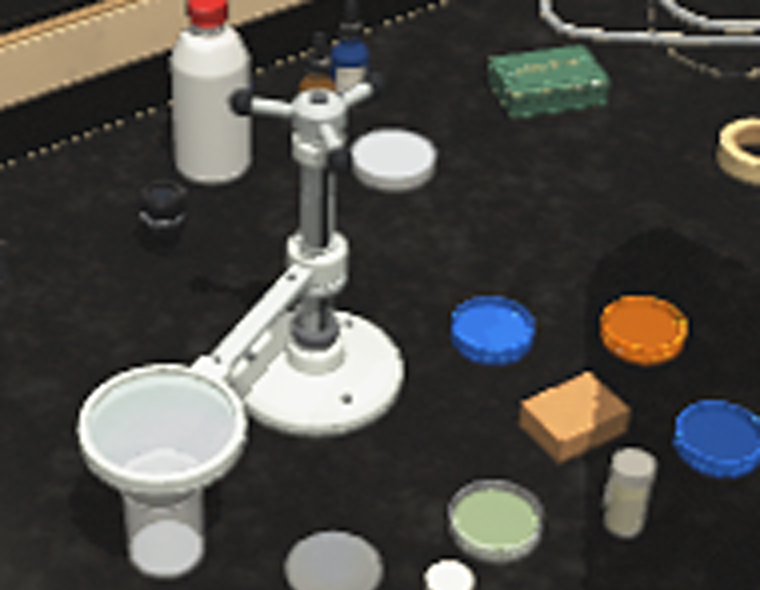

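```bash
python3 - <<'E'
from h import *
f=cams.grab_frame("top"); s=cams.grab_frame("scene")
T=lambda x,y,z:onz(f,240+x/4,150+y/4,z); S=lambda x,y,z:onz(s,250+x/4,130+y/4,z)
a=T(378,170,34);b=T(380,88,241);c=S(320,97,241);l=T(145,278,113);l2=S(163,425,113)
print("foot",a,"hubtop",b,c,"lens",l,l2)
ax=(a+b+c)[:2]/3; print("axis",ax)
for p in [T(145,278,116)[:2],np.array([428,44])]: d=p-ax; print("r",np.hypot(*d),"ang",np.degrees(np.arctan2(d[1],d[0])))
for n,p in [("t",T(330,45,225.5)),("t",T(455,73,225.5)),("t",T(362,168,225.5)),("s",S(241,101,225.5)),("s",S(372,82,225.5)),("s",S(336,156,225.5))]:
    d=p[:2]-ax; print(n,p[:2],np.hypot(*d),np.degrees(np.arctan2(d[1],d[0])))
for i in [(170,548,0)]: print("beaker",S(*i), "T",T(155,302,0))
print("eyepiece",S(163,190,54),"forceps",onz(f,254,290,4))
E
```

```text
foot [607.91618982  54.25864275  34.        ] hubtop [614.97859772  53.59435794 241.        ] [612.82525445  54.24619485 241.        ] lens [533.8823422  226.05351851 113.        ] [533.69709168 225.09352119 113.        ]
axis [611.90668066  54.03306518]
r 188.8567811110767 ang 114.58165042528988
r 184.18015525564033 ang -176.87731299668226
t [651.6869743   81.64731382] 48.425390963447406 34.76718474897966
t [623.22795943   3.56172852] 51.7254983251331 -77.35719363595527
t [567.92468729  70.8688265 ] 47.09414614119276 159.0537741528844
s [656.82505912  84.89751651] 54.50023008356052 34.49385300653524
s [626.88115717   2.12145023] 54.02823995934669 -73.90921197993822
s [572.96122538  70.46949119] 42.27179422499346 157.11845211587487
beaker [536.04634451 224.4662222    0.        ] T [535.16902321 230.91449655   0.        ]
eyepiece [805.27792262  61.69598111  54.        ] forceps [355.37797933 320.02433994   4.        ]
```

```bash
python3 -m crank '[[0,0,-0.15,0,0,0.2248,1],[0,0,-0.15,0,0,0.2248,1],[0,0,-0.15,0,0,0.2248,1],[0,0,-0.15,0,0,0.2248,1],[0,0,-0.15,0,0,0.2248,1]]' 20
python3 -m crank '[[0.115,-0.198,0,0,0,0,1],[0.115,-0.198,0,0,0,0,1],[0.115,-0.198,0,0,0,0,1],[0.115,-0.198,0,0,0,0,1],[0.115,-0.198,0,0,0,0,1]]'
```

```text
clock: 0.8
eef_pos: [139.4, -609.6, 401.5]
tcp_rot: [3.139, -0.001, 0.0]
contact_force: [-0.1, 0.5, -1.0]
opening: 0.143
grasp_force: 0.0
clock: 1.3
eef_pos: [254.9, -407.8, 398.3]
tcp_rot: [-3.138, 0.001, 0.001]
contact_force: [-0.4, -0.3, -0.1]
opening: -0.003
grasp_force: 0.0
```

```bash

python3 -m crank '[[0.115,-0.198,0,0,0,0,1],[0.115,-0.198,0,0,0,0,1],[0.115,-0.198,0,0,0,0,1],[0.115,-0.198,0,0,0,0,1],[0.115,-0.198,0,0,0,0,1]]'
python3 -m crank '[[0.115,-0.198,0,0,0,0,1],[0.115,-0.198,0,0,0,0,1],[0.115,-0.198,0,0,0,0,1],[0.115,-0.198,0,0,0,0,1],[0.115,-0.198,0,0,0,0,1]]'
python3 -m crank '[[0.115,-0.198,0,0,0,0,1],[0.115,-0.198,0,0,0,0,1],[0.115,-0.198,0,0,0,0,1],[0.115,-0.198,0,0,0,0,1],[0.115,-0.198,0,0,0,0,1]]'
python3 -m crank '[[0,0,0.15,0,0,0,1],[0,0,0.15,0,0,0,1],[0,0,0.15,0,0,0,1],[0,0,0.15,0,0,0,1],[0,0,0.15,0,0,0,1]]'
python3 - <<'E'
from h import *
t=cams.grab_frame("top");s=cams.grab_frame("scene")
a=np.hstack([cv2.resize(t["image"][140:290,230:430],(400,300)),cv2.resize(s["image"][130:300,240:440],(400,340))[:300]])
cv2.imwrite("pics/c2.png",cv2.resize(a,(800,300))[:,:,::-1])
print(r.sense()["eef_pos"],r.sense()["qpos"])
E
```

```text
clock: 1.8
eef_pos: [369.6, -210.1, 398.5]
tcp_rot: [-3.139, 0.002, 0.002]
contact_force: [-0.3, 0.0, 0.0]
opening: 0.001
grasp_force: 0.0
clock: 2.3
eef_pos: [484.7, -12.2, 398.2]
tcp_rot: [-3.141, 0.003, 0.002]
contact_force: [-0.2, -0.6, -0.6]
opening: 0.002
grasp_force: 0.0
clock: 2.8
eef_pos: [599.7, 185.8, 397.3]
tcp_rot: [3.141, 0.003, 0.002]
contact_force: [-0.3, -1.5, -0.2]
opening: 0.004
grasp_force: 0.0
clock: 3.3
eef_pos: [598.7, 182.5, 249.5]
tcp_rot: [3.141, 0.003, -0.0]
contact_force: [1.2, -0.3, 1.4]
opening: -0.002
grasp_force: 0.0
[600.61494676 183.0095572  252.74927339] [ 2.93381983e-01  3.53631309e-01  1.62673464e+00 -9.60183916e-06
  1.15808373e+00  1.86429892e+00]
```

View pics/c2.png

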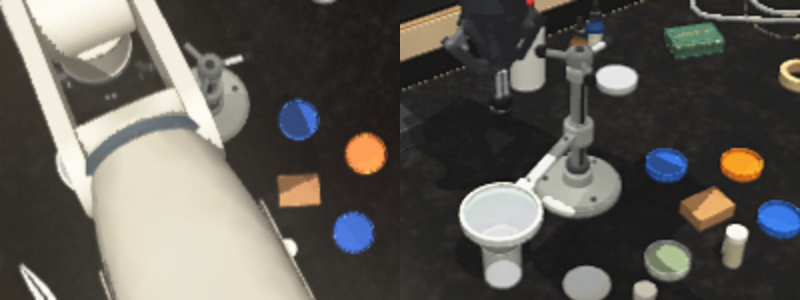

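```bash
python3 -m crank '[[0,0,0.04,0,0,0,1],[0,0,0.08,0,0,0,1],[0,0,0.115,0,0,0,1],[0,0,0.131,0,0,0,1],[0,0,0.131,0,0,0,1]]'
python3 - <<'E'
import numpy as np
P=lambda a:np.array([611+125*np.cos(np.radians(a)),54+125*np.sin(np.radians(a))])
for k in range(6):
    a0=95+12.5*k; print(a0,P(a0).round(0),[((P(a0+2.5*i)-P(a0))*[1,-1]).round(0).tolist() for i in range(1,6)])
E
```

```text
clock: 3.9
eef_pos: [599.4, 182.7, 119.2]
tcp_rot: [3.141, 0.001, -0.0]
contact_force: [-0.4, 0.4, 0.5]
opening: 0.001
grasp_force: 0.0
95.0 [600. 179.] [[-5.0, 1.0], [-11.0, 1.0], [-16.0, 2.0], [-21.0, 4.0], [-27.0, 5.0]]
107.5 [573. 173.] [[-5.0, 2.0], [-10.0, 4.0], [-15.0, 6.0], [-20.0, 8.0], [-25.0, 11.0]]
120.0 [548. 162.] [[-5.0, 3.0], [-9.0, 6.0], [-14.0, 9.0], [-18.0, 12.0], [-22.0, 16.0]]
132.5 [527. 146.] [[-4.0, 4.0], [-8.0, 8.0], [-11.0, 12.0], [-15.0, 16.0], [-18.0, 20.0]]
145.0 [509. 126.] [[-3.0, 5.0], [-6.0, 9.0], [-8.0, 14.0], [-11.0, 19.0], [-13.0, 24.0]]
157.5 [496. 102.] [[-2.0, 5.0], [-4.0, 10.0], [-5.0, 15.0], [-7.0, 21.0], [-8.0, 26.0]]
```

```bash

python3 -m crank '[[-0.005,0.002,0,0,0,0,1],[-0.011,0.004,0,0,0,0,1],[-0.016,0.006,0,0,0,0,1],[-0.021,0.008,0,0,0,0,1],[-0.027,0.010,0,0,0,0,1]]'
python3 -m crank '[[-0.005,0.002,0,0,0,0,1],[-0.010,0.004,0,0,0,0,1],[-0.015,0.006,0,0,0,0,1],[-0.020,0.008,0,0,0,0,1],[-0.025,0.011,0,0,0,0,1]]'
python3 -m crank '[[-0.005,0.003,0,0,0,0,1],[-0.009,0.006,0,0,0,0,1],[-0.014,0.009,0,0,0,0,1],[-0.018,0.012,0,0,0,0,1],[-0.022,0.016,0,0,0,0,1]]'
python3 - <<'E'
from h import *
s=cams.grab_frame("scene"); cv2.imwrite("pics/s3.png",cv2.resize(s["image"][130:300,230:440],None,fx=3,fy=3)[:,:,::-1])
E
```

```text
clock: 4.4
eef_pos: [573.0, 172.8, 120.3]
tcp_rot: [-3.141, -0.003, 0.0]
contact_force: [3.3, -2.0, 1.0]
opening: 0.003
grasp_force: 1.7
clock: 4.9
eef_pos: [548.5, 161.0, 119.8]
tcp_rot: [3.141, -0.003, 0.001]
contact_force: [8.4, -5.1, 1.1]
opening: -0.0
grasp_force: 4.0
clock: 5.4
eef_pos: [525.2, 145.6, 119.3]
tcp_rot: [-3.142, -0.001, 0.0]
contact_force: [4.6, -0.3, 0.2]
opening: 0.004
grasp_force: 2.0
```

View pics/s3.png

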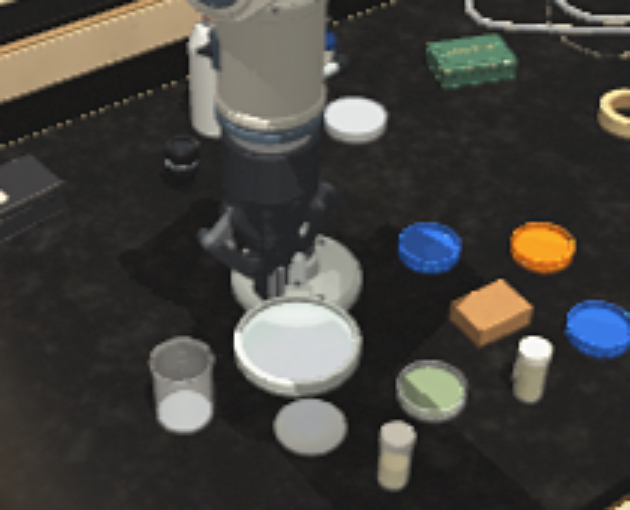

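The lens (crop (298,343), full (329,244)) has swung past the beaker towards the dish; the beaker and the rest are undisturbed. Continuing.

```bash

python3 -m crank '[[-0.004,0.004,0,0,0,0,1],[-0.008,0.008,0,0,0,0,1],[-0.011,0.012,0,0,0,0,1],[-0.015,0.016,0,0,0,0,1],[-0.018,0.020,0,0,0,0,1]]'
python3 -m crank '[[-0.003,0.005,0,0,0,0,1],[-0.006,0.009,0,0,0,0,1],[-0.008,0.014,0,0,0,0,1],[-0.011,0.019,0,0,0,0,1],[-0.013,0.024,0,0,0,0,1]]'
cat > lens.py <<'E'
from h import *
import sys
s=cams.grab_frame("scene"); z=float(sys.argv[1]) if len(sys.argv)>1 else 109
im=s["image"]; hsv=cv2.cvtColor(im,cv2.COLOR_RGB2HSV)
m=((hsv[...,1]<70)&(hsv[...,2]>120)).astype(np.uint8)
e0=r.sense()
for (c0) in cv2.findContours(m,cv2.RETR_EXTERNAL,cv2.CHAIN_APPROX_NONE)[0]:
    if cv2.contourArea(c0)>600 and len(c0)>30:
        e=cv2.fitEllipse(cv2.convexHull(c0)); p=onz(s,*e[0],z); d=p[:2]-[611,54]
        if 250<p[0]<700 and abs(p[1])<350: print(np.round(e[0],1),np.round(e[1],1),p.round(1),"r",np.hypot(*d).round(1),"ang",np.degrees(np.arctan2(d[1],d[0])).round(1))
a=np.radians(180)
for ang in (178,180,183.2): print("expect px at",ang,np.round(proj(s,[611+190*np.cos(np.radians(ang)),54+190*np.sin(np.radians(ang)),z]),1))
print(e0["eef_pos"].round(1),e0["contact_force"].round(1))
E
python3 lens.py 112
```

```text
clock: 5.95
eef_pos: [510.3, 125.2, 120.2]
tcp_rot: [3.141, -0.007, 0.001]
contact_force: [14.5, -5.3, -3.0]
opening: -0.003
grasp_force: 7.2
clock: 6.45
eef_pos: [500.1, 101.6, 121.0]
tcp_rot: [-3.141, -0.012, 0.001]
contact_force: [20.7, -3.6, -3.9]
opening: 0.001
grasp_force: 10.7
[343.9 232.6] [37.3 78.4] [471.6 111.9 112. ] r 151.0 ang 157.5
expect px at 178 [373.4 236.1]
expect px at 180 [375.5 235. ]
expect px at 183.2 [378.8 233.2]
[499.9 101.  121. ] [20.4 -5.6 -5.2]
```

```bash

python3 -m crank '[[0.004,0,0,0,0,0,1],[0.007,0.001,0,0,0,0,1],[0.006,0.005,0,0,0,0,1],[0.004,0.010,0,0,0,0,1],[0.003,0.014,0,0,0,0,1]]'
python3 - <<'E'
from h import *
s=cams.grab_frame("scene"); cv2.imwrite("pics/s4.png",cv2.resize(s["image"][130:300,270:440],None,fx=3,fy=3)[:,:,::-1])
E
```

```text
clock: 7.0
eef_pos: [497.5, 87.4, 119.4]
tcp_rot: [-3.141, -0.001, 0.0]
contact_force: [4.4, 0.9, 0.0]
opening: -0.002
grasp_force: 2.6
```

View pics/s4.png

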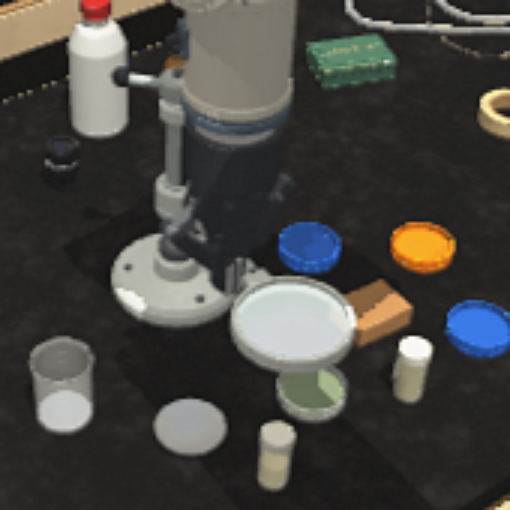

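```bash

python3 -m crank '[[0,0.003,0,0,0,0,1],[-0.001,0.006,0,0,0,0,1],[-0.001,0.009,0,0,0,0,1],[-0.001,0.012,0,0,0,0,1],[-0.001,0.014,0,0,0,0,1]]'
cat > l2.py <<'E'
from h import *
import sys
z=float(sys.argv[1]) if len(sys.argv)>1 else 116
s=cams.grab_frame("scene"); g=cv2.cvtColor(s["image"],cv2.COLOR_RGB2GRAY)
x0=int(sys.argv[2]) if len(sys.argv)>2 else 340
crop=s["image"][200:285,x0:x0+90]; hsv=cv2.cvtColor(crop,cv2.COLOR_RGB2HSV)
m=((hsv[...,1]<60)&(hsv[...,2]>150)).astype(np.uint8)
m=cv2.morphologyEx(m,cv2.MORPH_OPEN,np.ones((5,5),np.uint8))
c=max(cv2.findContours(m,cv2.RETR_EXTERNAL,cv2.CHAIN_APPROX_NONE)[0],key=cv2.contourArea)
e=cv2.fitEllipse(c); print(e)
b=cv2.boundingRect(c); print("bbox",b)
p=onz(s,e[0][0]+x0,e[0][1]+200,z); d=p[:2]-[611,54]; print(p,np.hypot(*d),np.degrees(np.arctan2(d[1],d[0])))
o=cv2.resize(crop.copy(),None,fx=5,fy=5)
cv2.ellipse(o,(np.array(e[0])*5,np.array(e[1])*5,e[2]),(255,0,0),1)
q=(np.array(proj(s,[428.5,44,z]))-[x0,200])*5; cv2.circle(o,tuple(int(i) for i in q),4,(0,255,0),-1)
cv2.imwrite("pics/l2_%s.png"%sys.argv[3],o[:,:,::-1])
E
python3 l2.py 116 330 a
```

```text
clock: 7.55
eef_pos: [495.8, 73.4, 119.1]
tcp_rot: [3.142, 0.001, -0.0]
contact_force: [1.9, 1.4, 1.0]
opening: -0.001
grasp_force: 1.2
((44.50452423095703, 33.706336975097656), (24.75395393371582, 40.73918914794922), 95.71524047851562)
bbox (25, 21, 41, 26)
[422.90772118  56.05600663 116.        ] 188.1035154230899 179.37373393680252
```

View pics/l2_a.png

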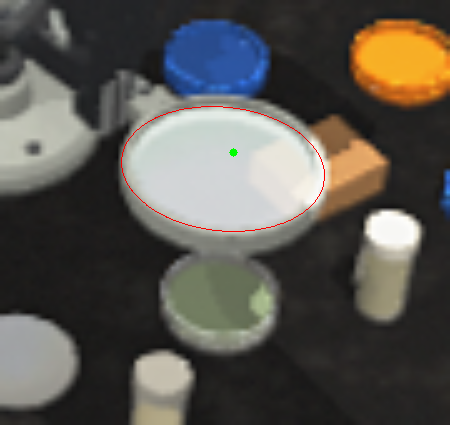

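```bash

python3 -m crank '[[0,0.002,0,0,0,0,1],[0,0.004,0,0,0,0,1],[0,0.006,0,0,0,0,1],[0,0.0075,0,0,0,0,1],[0,0.0075,0,0,0,0,1]]'
python3 l2.py 116 330 b
```

```text
clock: 8.1
eef_pos: [495.8, 66.0, 119.1]
tcp_rot: [3.141, 0.001, -0.0]
contact_force: [-1.3, 1.5, 0.6]
opening: -0.002
grasp_force: 0.9
((48.641082763671875, 31.681690216064453), (24.684192657470703, 40.74134826660156), 97.38153076171875)
bbox (29, 19, 40, 26)
[422.54405293  43.22233797 116.        ] 188.76387892130552 -176.72686026912055
```

```bash

python3 -m crank '[[0,-0.015,0,0,0,0,1],[0,-0.030,0,0,0,0,1],[0,-0.030,-0.040,0,0,0,1],[0,-0.030,-0.080,0,0,0,1],[0,-0.030,-0.12,0,0,0,1]]'
python3 -m crank '[[0,0,-0.045,0,0,0,1],[0,0,-0.090,0,0,0,1],[0.03,0.03,-0.090,0,0,0,1],[0.06,0.06,-0.09,0,0,0,1],[0.085,0.068,-0.09,0,0,0,1]]'
python3 -c "
from h import *
e=r.sense()['eef_pos'];print(e)
P=lambda a:np.array([612+39*np.cos(np.radians(a)),54+39*np.sin(np.radians(a))])
print('go',P(220),(P(220)-e[:2])*[1,-1],'dz',e[2]-230)
for k in range(6):
    a0=220-60*k; print(a0,[((P(a0-12*i)-P(a0))*[1,-1]).round(1).tolist() for i in range(1,6)])
"; python3 l2.py 116 330 c
```

```text
clock: 8.65
eef_pos: [496.1, 97.6, 240.6]
tcp_rot: [3.141, 0.0, 0.001]
contact_force: [0.5, 0.1, -0.5]
opening: -0.003
grasp_force: 0.0
clock: 9.15
eef_pos: [582.9, 27.3, 330.1]
tcp_rot: [3.141, -0.002, -0.0]
contact_force: [0.7, -0.2, -0.3]
opening: 0.003
grasp_force: 0.0
[582.86004859  27.33417055 330.06301001]
go [582.12426672  28.93128322] [-0.73578187 -1.59711267] dz 100.06301000811021
220 [[-4.6, -6.8], [-7.6, -14.3], [-9.0, -22.3], [-8.7, -30.5], [-6.8, -38.4]]
160 [[3.6, -7.3], [8.6, -13.8], [14.8, -19.0], [22.0, -22.8], [29.9, -25.1]]
100 [[8.1, -0.6], [16.2, 0.6], [23.9, 3.4], [30.8, 7.7], [36.6, 13.3]]
40 [[4.6, 6.8], [7.6, 14.3], [9.0, 22.3], [8.7, 30.5], [6.8, 38.4]]
-20 [[-3.6, 7.3], [-8.6, 13.8], [-14.8, 19.0], [-22.0, 22.8], [-29.9, 25.1]]
-80 [[-8.1, 0.6], [-16.2, -0.6], [-23.9, -3.4], [-30.8, -7.7], [-36.6, -13.3]]
((48.0896110534668, 31.598297119140625), (24.685789108276367, 39.39990997314453), 97.05836486816406)
bbox (29, 19, 40, 26)
[423.53317407  44.13340907 116.        ] 187.7262912874064 -176.98723813366706
```

```bash

python3 -m crank '[[-0.001,-0.002,0.03,0,0,0,1],[-0.001,-0.002,0.06,0,0,0,1],[-0.001,-0.002,0.08,0,0,0,1],[-0.001,-0.002,0.1,0,0,0,1],[-0.001,-0.002,0.1,0,0,0,1]]'
python3 -m crank '[[-0.0046,-0.0068,0,0,0,0,1],[-0.0076,-0.0143,0,0,0,0,1],[-0.009,-0.0223,0,0,0,0,1],[-0.0087,-0.0305,0,0,0,0,1],[-0.0068,-0.0384,0,0,0,0,1]]'
python3 - <<'E'
from h import *
s=cams.grab_frame("scene"); cv2.imwrite("pics/s5.png",cv2.resize(s["image"][100:290,250:430],None,fx=3,fy=3)[:,:,::-1])
E
```

```text
clock: 9.7
eef_pos: [578.6, 31.4, 226.6]
tcp_rot: [3.141, 0.005, 0.001]
contact_force: [0.4, 0.1, -0.2]
opening: -0.0
grasp_force: 0.0
clock: 10.2
eef_pos: [574.9, 68.7, 230.5]
tcp_rot: [3.14, -0.004, 0.0]
contact_force: [5.1, -7.9, -0.3]
opening: -0.002
grasp_force: 3.7
```

View pics/s5.png

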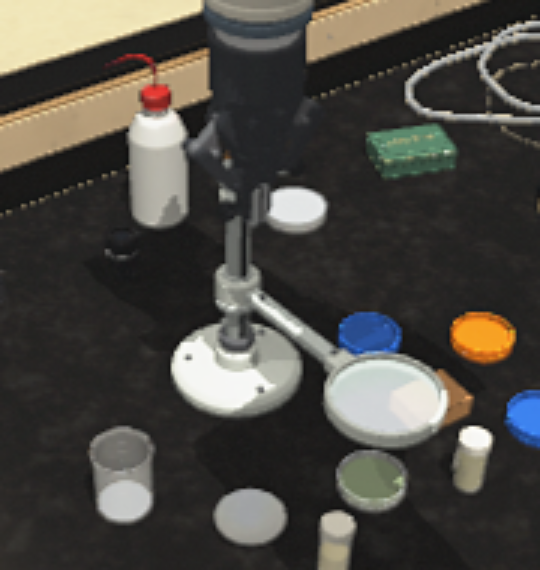

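Finger is at the handle (crop (250,200)), lens above the dish (crop (385,398)), the other things standing as before. Going round.

```bash

python3 -m crank '[[0.0036,-0.0073,0,0,0,0,1],[0.0086,-0.0138,0,0,0,0,1],[0.0148,-0.019,0,0,0,0,1],[0.022,-0.0228,0,0,0,0,1],[0.0299,-0.0251,0,0,0,0,1]]' | egrep 'clock|pos|force'
python3 -m crank '[[0.0081,-0.0006,0,0,0,0,1],[0.0162,0.0006,0,0,0,0,1],[0.0239,0.0034,0,0,0,0,1],[0.0308,0.0077,0,0,0,0,1],[0.0366,0.0133,0,0,0,0,1]]' | egrep 'clock|pos|force'
python3 l2.py 116 330 d
```

```text
clock: 10.75
eef_pos: [603.7, 93.5, 229.2]
contact_force: [-2.4, -8.1, 0.4]
grasp_force: 2.9
clock: 11.25
eef_pos: [640.5, 80.6, 229.1]
contact_force: [-3.8, 3.1, 0.6]
grasp_force: 1.8
((48.413211822509766, 34.26435089111328), (25.383106231689453, 40.35215377807617), 94.85543060302734)
bbox (28, 22, 41, 26)
[416.03283265  49.55123768 116.        ] 195.0179166911757 -178.69285129412876
```

```bash

python3 -m crank '[[0.0046,0.0068,0,0,0,0,1],[0.0076,0.0143,0,0,0,0,1],[0.009,0.0223,0,0,0,0,1],[0.0087,0.0305,0,0,0,0,1],[0.0068,0.0384,0,0,0,0,1]]' | egrep 'clock|pos|force'
python3 -m crank '[[-0.0036,0.0073,0,0,0,0,1],[-0.0086,0.0138,0,0,0,0,1],[-0.0148,0.019,0,0,0,0,1],[-0.022,0.0228,0,0,0,0,1],[-0.0299,0.0251,0,0,0,0,1]]' | egrep 'clock|pos|force'
python3 -m crank '[[-0.0081,0.0006,0,0,0,0,1],[-0.0162,-0.0006,0,0,0,0,1],[-0.0239,-0.0034,0,0,0,0,1],[-0.0308,-0.0077,0,0,0,0,1],[-0.0366,-0.0133,0,0,0,0,1]]' | egrep 'clock|pos|force'
python3 -m crank '[[-0.0046,-0.0068,0,0,0,0,1],[-0.0076,-0.0143,0,0,0,0,1],[-0.009,-0.0223,0,0,0,0,1],[-0.0087,-0.0305,0,0,0,0,1],[-0.0068,-0.0384,0,0,0,0,1]]' | egrep 'clock|pos|force'
python3 l2.py 90 330 e
```

```text
clock: 11.8
eef_pos: [647.8, 41.7, 229.7]
contact_force: [1.1, 3.8, -0.4]
grasp_force: 1.7
clock: 12.3
eef_pos: [617.1, 16.2, 229.9]
contact_force: [4.6, 0.5, 1.9]
grasp_force: 1.8
clock: 12.8
eef_pos: [580.0, 30.4, 229.4]
contact_force: [11.9, -0.9, -2.5]
grasp_force: 5.7
clock: 13.3
eef_pos: [573.4, 68.8, 229.1]
contact_force: [3.1, -5.4, 0.1]
grasp_force: 2.6
((47.482852935791016, 39.19023513793945), (24.57107925415039, 39.745018005371094), 96.56008911132812)
bbox (28, 27, 40, 26)
[423.17432551  43.51142914  90.        ] 188.11829819950754 -176.80380567706385
```

```bash

python3 -m crank '[[0.0036,-0.0073,0,0,0,0,1],[0.0086,-0.0138,0,0,0,0,1],[0.0148,-0.019,0,0,0,0,1],[0.022,-0.0228,0,0,0,0,1],[0.0299,-0.0251,0,0,0,0,1]]' | egrep 'clock|pos|force'
python3 -m crank '[[0.0081,-0.0006,0,0,0,0,1],[0.0162,0.0006,0,0,0,0,1],[0.0239,0.0034,0,0,0,0,1],[0.0308,0.0077,0,0,0,0,1],[0.0366,0.0133,0,0,0,0,1]]' | egrep 'clock|pos|force'
python3 -m crank '[[0.0046,0.0068,0,0,0,0,1],[0.0076,0.0143,0,0,0,0,1],[0.009,0.0223,0,0,0,0,1],[0.0087,0.0305,0,0,0,0,1],[0.0068,0.0384,0,0,0,0,1]]' | egrep 'clock|pos|force'
python3 l2.py 78 330 f
python3 -c "
import numpy as np
P=lambda a:np.array([612+39*np.cos(np.radians(a)),54+39*np.sin(np.radians(a))])
for a0,s in((-20,5),(-45,3),(-60,3),(-75,3)): print(a0,[((P(a0-s*i)-P(a0))*[1,-1]).round(1).tolist() for i in range(1,6)])"
```

```text
clock: 13.85
eef_pos: [603.5, 93.5, 228.9]
contact_force: [-2.1, -7.8, -0.8]
grasp_force: 2.8
clock: 14.35
eef_pos: [640.5, 80.6, 229.2]
contact_force: [-3.8, 2.3, 0.5]
grasp_force: 1.8
clock: 14.85
eef_pos: [647.9, 41.6, 229.7]
contact_force: [1.3, 4.4, -0.1]
grasp_force: 1.7
((47.59075164794922, 41.88851547241211), (26.63947296142578, 39.245262145996094), 93.69445037841797)
bbox (28, 28, 40, 28)
[424.39168711  40.79210118  78.        ] 187.07514808076968 -175.95142927143175
-20 [[-1.3, 3.1], [-2.9, 6.2], [-4.7, 9.0], [-6.8, 11.7], [-9.1, 14.2]]
-45 [[-1.5, 1.4], [-3.0, 2.7], [-4.7, 4.0], [-6.3, 5.1], [-8.1, 6.2]]
-60 [[-1.8, 1.0], [-3.6, 1.9], [-5.5, 2.6], [-7.4, 3.3], [-9.4, 3.9]]
-75 [[-2.0, 0.5], [-4.0, 0.8], [-6.0, 1.1], [-8.1, 1.3], [-10.1, 1.3]]
```

```bash

python3 -m crank '[[-0.0013,0.0031,0,0,0,0,1],[-0.0029,0.0062,0,0,0,0,1],[-0.0047,0.009,0,0,0,0,1],[-0.0068,0.0117,0,0,0,0,1],[-0.0091,0.0142,0,0,0,0,1]]' | egrep 'clock|pos|force'
python3 -m crank '[[-0.0015,0.0014,0,0,0,0,1],[-0.003,0.0027,0,0,0,0,1],[-0.0047,0.004,0,0,0,0,1]]' | egrep 'clock|pos|force'
python3 l2.py 76 330 g
```

```text
clock: 15.4
eef_pos: [637.8, 27.7, 229.4]
contact_force: [3.0, 3.3, -1.2]
grasp_force: 1.6
clock: 15.7
eef_pos: [633.0, 23.6, 229.3]
contact_force: [2.8, 2.8, -1.1]
grasp_force: 1.5
((47.52901840209961, 42.82649612426758), (26.308223724365234, 38.993438720703125), 91.49900817871094)
bbox (28, 29, 39, 28)
[423.39703914  41.626294    76.        ] 188.01058354484513 -176.22641489323652
```

Not at the stop yet (force still 4 N); small steps now, one row each about 3 degrees.

```bash

python3 -m crank '[[-0.0017,0.0012,0,0,0,0,1],[-0.0034,0.0022,0,0,0,0,1]]' | egrep 'clock|pos|force'
python3 -m crank '[[-0.0018,0.001,0,0,0,0,1],[-0.0036,0.0019,0,0,0,0,1]]' | egrep 'clock|pos|force'
```

```text
clock: 15.95
eef_pos: [629.8, 21.6, 229.4]
contact_force: [4.3, 2.9, -0.1]
grasp_force: 1.9
clock: 16.15
eef_pos: [627.6, 20.2, 229.9]
contact_force: [13.2, 6.8, -2.3]
grasp_force: 6.0
```

```bash

python3 -m crank '[[-0.0019,0.0007,0,0,0,0,1]]' | egrep 'pos|force'
python3 -m crank '[[-0.0019,0.0006,0,0,0,0,1]]' | egrep 'pos|force'
```

```text
eef_pos: [627.2, 19.8, 230.2]
contact_force: [20.4, 8.8, -6.4]
grasp_force: 9.2
eef_pos: [627.0, 19.7, 230.4]
contact_force: [26.0, 10.8, -11.9]
grasp_force: 12.5
```

Force rose to 28 N with no more motion: the handle is at its stop. Backing off and up.

```bash

python3 -m crank '[[0.004,-0.0015,0,0,0,0,1],[0.009,-0.004,0,0,0,0,1],[0.014,-0.008,0,0,0,0,1],[0.017,-0.010,0,0,0,0,1],[0.017,-0.010,0,0,0,0,1]]' | egrep 'clock|pos|force'
python3 -m crank '[[0,0,-0.03,0,0,0,1],[0,0,-0.06,0,0,0,1],[0,0,-0.1,0,0,0,1],[0,0,-0.14,0,0,0,1],[0,0,-0.14,0,0,0,1]]' | egrep 'clock|pos|force'
python3 -m crank '[[-0.12,0.2,0,0,0,0,1],[-0.12,0.2,0,0,0,0,1],[-0.12,0.2,0,0,0,0,1],[-0.12,0.2,0,0,0,0,1],[-0.12,0.2,0,0,0,0,1]]' | egrep 'clock|pos|force'
python3 -m crank '[[-0.12,0.2,0,0,0,0,1],[-0.12,0.2,0,0,0,0,1],[-0.12,0.2,0,0,0,0,1],[-0.12,0.2,0,0,0,0,1],[-0.12,0.2,0,0,0,0,1]]' | egrep 'clock|pos|force'
python3 l2.py 75.5 330 h
python3 - <<'E'
from h import *
t=cams.grab_frame("top");s=cams.grab_frame("scene")
o=np.zeros((600,800,3),np.uint8)
o[:,:400]=cv2.resize(t["image"][150:300,250:350+0],(400,600)); 
o[:,400:]=cv2.resize(s["image"][130:290,290:397],(400,600))
cv2.imwrite("pics/end.png",o[:,:,::-1])
E
```

```text
clock: 16.85
eef_pos: [639.1, 28.7, 228.9]
contact_force: [0.4, -0.7, 0.6]
grasp_force: 0.0
clock: 17.35
eef_pos: [641.1, 28.4, 375.7]
contact_force: [-0.0, -0.2, -0.4]
grasp_force: 0.0
clock: 17.85
eef_pos: [516.9, -173.6, 368.7]
contact_force: [0.6, 0.1, -0.7]
grasp_force: 0.0
clock: 18.35
eef_pos: [396.9, -373.6, 368.7]
contact_force: [1.4, 0.1, -0.0]
grasp_force: 0.0
((46.34158706665039, 43.5923957824707), (25.102725982666016, 39.450408935546875), 94.89311218261719)
bbox (27, 31, 40, 26)
[423.41056619  45.44108304  75.5       ] 187.78458599828855 -177.38764625452552
```

View pics/end.png

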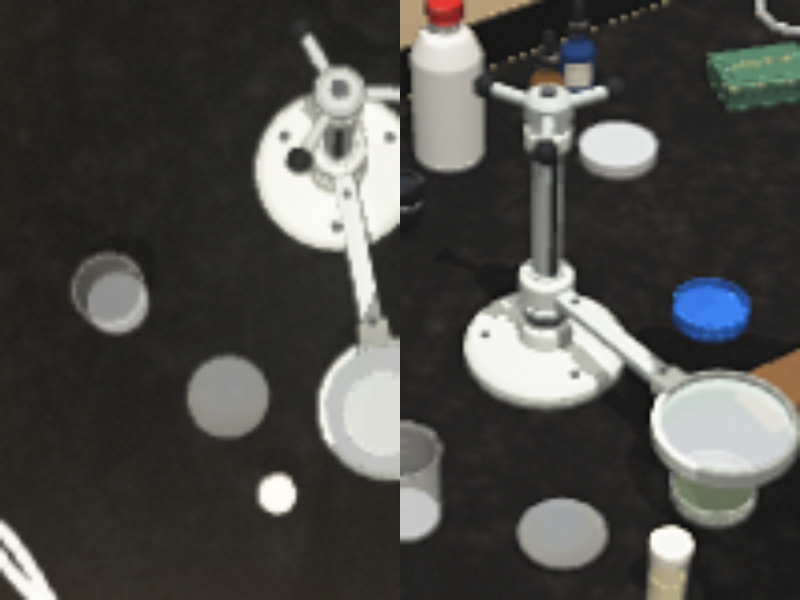

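Lens (right panel (725,420)) sits over the dish (712,500), and the beaker, watch glass and vial are in place. I'll check the handle angle and dish, then hand in.

```bash
python3 - <<'E'
from h import *
t=cams.grab_frame("top");s=cams.grab_frame("scene")
for f,u,v in((t,324.5,189.5),(t,326.3,157),(s,290+146/3.74,130+150/3.75),(s,290+83/3.74,130+84/3.75),(s,290+213/3.74,130+88/3.75)):
    d=onz(f,u,v,225.5)[:2]-[612.5,54]; print(np.hypot(*d).round(),np.degrees(np.arctan2(d[1],d[0])).round(1))
E
```

```text
48.0 139.1
52.0 18.5
46.0 141.2
56.0 20.3
52.0 -92.9
```

```bash
python3 -c "
from rig import sign_off
print(sign_off())"
```

```text
the job is handed in; nothing more can be done
None
```

The lens now stands over the petri dish, centred to about 5 mm by camera, and is wound down to its stop (handle stalled at about 30 N); nothing else looked moved, and the job was handed in at about 18 s.

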